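Fill the nut hopper and turn the inspection mirror to its marker

ROBOT

A 6-joint arm with a two-finger parallel gripper is mounted at the origin on a cart in front of the work surface, level with it; the furniture and walls round the work are solid. World frame = base frame: x ahead of the robot, y to its left, z up, the work surface at z = 0. Lengths are in m, angles in rad, forces in N, time in s.
With the tool pointing down it reaches from about 0.275 to 0.75 m from the base axis. Payload 10.2 kg.
Tool frame: the origin (TCP) lies at the centre of the arm's flange, where the gripper is bolted on; the fingertips stand 166 mm ahead of it and the grasp point (between the pads) lies 147 mm ahead of it (arm.tip_extent is the distance from the TCP to the fingertips, in m); z points along the fingers, y is the line along which they close (so a half turn about z gives the same grasp; the last joint's range is limited). The gripper opens to 88 mm and grips with 3 to 60 N. Pads are 18 mm wide; open, the fingers measure 123 mm over their backs; the gripper's body (75 mm by 187 mm) begins 45 mm behind the grasp point.
Start: joints at [-1.507, 0.313, 1.498, -0, 1.331, -0.223], TCP at [0.149, -0.504, 0.405] pointing down, gripper open.
Joint ranges: [-2.94, 2.94], [-0.97, 2.17], [0.19, 2.56], [-1.23, 4.37], [0.02, 3.11], [-2.88, 2.88]. Speed limits (rad/s): [2.39, 2.39, 3.01, 3.14, 3.14, 3.14].

INTERFACE

Orientations are given as [roll, pitch, yaw] about the fixed x, y, z axes, in that order (R = Rz(yaw) Ry(pitch) Rx(roll)).
In Python, from cell import arm gives the robot as it stands.
- The arm moves only by the tool step_arm, never from a script. Its argument "increments" is a list that holds one entry, the list of rows, each a list of 7 numbers: the shift along the tool's x, y, z in m, then the turn, a rotation vector about the tool's x, y, z in rad, then the closure, from -1 (fully open) to 1 (shut). A call has 1 to 20 rows; each row shifts and turns the commanded pose from where the row before left it, along the tool's axes as they then stand; what a row does not reach is not made up. A row lasts 1/12 s, in which the tool goes at most 41.7 mm and 7.16 degrees, less where a joint would pass 70% of its speed; a pose out of reach is approached as far as the arm can. A call with a gripper value outside its range is refused whole. The fingers move at their own pace and stop on an object; the grip force is fixed at half the most. Time passes only in rows, so rows that do not move let the fingers close. It gives the time, the measured TCP pose, the force, the opening and the grip force at its end, in the units of the state.
- arm.observe(): the state, without advancing time (a new reading comes with each control period).
- arm.snapshot(name): name is "side" or "top"; returns the picture (400x640x3 uint8, blue, green, red); there is no depth.
- arm.camera_model(name): a dict with "K" (3x3 intrinsics, pixels), "rvec" (rotation vector, rad) and "tvec" (3), from world to camera coordinates, as OpenCV has them. Camera axes: x right, y down, z forward; pixel columns grow to the right and rows downward; lengths in m; the calibration is good to about 2 mm. A picture is of the moment at which its call begins. camera_model takes no time and is no camera call.
- arm.sign_off(): hands the job in; it is judged then, once.
The state is a dict: "t": time; "q": joint angles; "qvel": joint speeds; "effort": joint torques, N m; "ee_pos": TCP position; "eef_rot": TCP orientation; "force": force on the tool from outside, world axes, zero at the start; "moment": the same for the moment, N m; "grip_width": finger opening in m; "grip_force": force on a finger pad.
Only numpy, scipy, OpenCV 4.12 (cv2) and the standard library are available. Lean on these libraries where they do the work, as an engineer would, in place of code of your own. Each camera call takes 0.05 s, during which the arm holds its last target. There are 200 camera calls.

TASK

Tip all three walnuts from the aluminium tray into the white hopper, then stand the empty tray upright back where it stood and let go of it. Then take the inspection mirror by the grip tab on its top and turn it until the stand's small camera sees the marker disc on the hopper's side in the middle of the mirror, and keep hold of it: the mirror springs back when released, so finish while still holding it still at that angle. Leave the other things on the worktop where they are.

Things in the scene. Friction and masses are not known exactly. Their poses are not given: they have to be found in the camera images.
- tray_grip (a point): Centre of the wooden handle bar of the open aluminium tray (130 mm long, 88 wide, walls 32 tall, 4 thick, 0.22 kg). The bar, 16 mm thick and 20 tall, crosses the tray's middle from side to side, its centre 85 mm above the tray's underside and its lower edge 71 mm above the tray's floor. Axes: x along the tray to its pouring end, y along the bar, z up. Starts upright on the worktop.
- tray_lip (a point): Middle of the tray's pouring edge, 66 mm along the tray's x from the handle bar and 73 mm below its centre; axes as tray_grip. This end has no wall, only the floor ramped up by 15 degrees (8 mm) over its last 30 mm: tip it 35 to 55 degrees, this end down, and the walnuts roll out.
- walnut1: A loose walnut, 32 mm long and 26 mm thick, 14 g, lying in the tray at the start; origin at its centre.
- walnut2: A loose walnut, 32 mm long and 26 mm thick, 14 g, lying in the tray at the start; origin at its centre.
- walnut3: A loose walnut, 32 mm long and 26 mm thick, 14 g, lying in the tray at the start; origin at its centre.
- hopper: White square hopper fixed to the worktop: a bin 84x84 mm outside, 76x76 inside, 100 mm tall, under a funnel that widens to a square mouth of 150 mm; rim 154 mm above the worktop, 160 mm across. Origin at the centre of its foot, x and y square to its sides, z up.
- hopper_mouth (a point): Centre of the hopper's mouth, at the height of the rim (0.154).
- marker (a point): The marker: centre of a dark steel disc with a raised cross, 40 mm across, upright on the hopper's bin on its +y side (left side seen from the robot), 70 mm above the worktop.
- lens (a point): Front of the lens of the small black camera at the robot's end of the inspection stand, 70 mm above the worktop, looking level straight at the mirror's face centre 126 mm away. The camera (44 mm wide, 92 mm high) is fixed on the stand's base rail, 225x70x12 mm.
- mirror_face_centre (a point): Centre of the mirror's reflecting face, 70 mm above the worktop; the upright pivot axis runs through it. Fixed to the stand: x points from the lens to the mirror, z up. At joint value 0 the mirror's face looks straight back at the lens (-x).
- mirror_grip (a point): Centre of the black grip tab on top of the mirror, on the pivot axis, 114 mm above the worktop. The tab is 12 mm thick, 44 wide and stands 97 to 131 mm above the worktop. Turns with the mirror: x (through its thickness) points out of the mirror's back, y along its width, z up. The mirror below is 70 mm wide and 42 to 98 mm above the worktop.
- mirror (a joint): Turn of the mirror about its upright pivot, rad: 0 facing the lens, where it starts and where a weak spring (0.06 N m/rad) returns it when let go; grows counter-clockwise seen from above to a stop at 1.55. Positive turns swing the view towards the hopper.
- sight (a point): The camera's line of sight after the mirror (invisible): origin at the mirror's face centre, x axis level along the way the camera looks after reflection (back at the lens at joint value 0, turning twice as far as the mirror), y to the left of that line, z up.
- black_mug: Bystander: black mug, 80x116x95 mm; origin at its underside.
- shaker: Bystander: short steel shaker, 47 mm across, 82 mm tall; origin at its underside.
- sauce_dish: Bystander: small white dish, 74 mm across, 20 mm tall; origin at its underside.
- teaspoon: Bystander: teaspoon lying flat, 139x30x10 mm; origin at its underside.
- glass: Bystander: clear tumbler, 62 mm across, 82 mm tall; origin at its underside.
- scissors: Bystander: kitchen scissors lying flat, 87x199x9 mm; origin at its underside.
Mind the look-alikes: they are no part of the job. What is shaped like the part that bears tray_grip but red is not meant.

How it is judged:
On the way, in this order (a step that is already met when the one before it is completed fails the run):
1. all three walnuts are in the hopper's bin (x of walnut1 in the frame of hopper between -0.042 and 0.042 m and y of walnut1 in the frame of hopper between -0.042 and 0.042 m and z of walnut1 in the frame of hopper between 0 and 0.095 m and x of walnut2 in the frame of hopper between -0.042 and 0.042 m and y of walnut2 in the frame of hopper between -0.042 and 0.042 m and z of walnut2 in the frame of hopper between 0 and 0.095 m and x of walnut3 in the frame of hopper between -0.042 and 0.042 m and y of walnut3 in the frame of hopper between -0.042 and 0.042 m and z of walnut3 in the frame of hopper between 0 and 0.095 m), for 0.2 s.
2. the empty tray stands upright on the worktop where it stood, let go (height (world z) of tray_grip between 0.078 and 0.092 m and angle between tray_grip's own z axis and vertical below 0.08 rad and distance of tray_grip from where it was at the start of the episode below 0.08 m and contact force between the fingers and tray below 0.05 N), for 0.2 s.
At the end, for the whole second after the job is handed in: Walnuts all in the hopper's bin; tray upright on the worktop within 80 mm of its start, untouched; the camera's reflected line of sight passes within 18 mm sideways of the marker disc's centre; the fingers hold the mirror still there with at least 1 N of contact (all of step 1 and all of step 2 and y of marker in the frame of sight between -0.018 and 0.018 m and x of marker in the frame of sight above 0 m and contact force between the fingers and mirror above 1 N and velocity of joint mirror between -0.08 and 0.08 rad/s); the arm keeps its last pose, push and grip.
It fails at once if a bystander was moved more than 30 mm (distance of any of black_mug, shaker, sauce_dish, teaspoon, glass, scissors from where it was at the start of the episode above 0.03 m).
It also fails if it takes over 67 s, if anything falls off the work surface, if the arm or the gripper's body presses on something with over 40 N, if the wrist force passes 120 N, or if a joint passes its speed limit or range.

## Working session

There is one attempt and no reset: what is moved stays moved. The work goes in short steps, Python scripts to look and compute and a tool call to move; the robot and the scene stay as the last step left them, time stands still between calls to the robot, and variables do not carry over. Pictures are saved under pics/ and viewed, at most 10 in all, crops included, and the job is handed in when it is done.

Besides the shell and the picture viewer there is one more tool, called after "Emit:" as name(argument=value, ...), one argument or row to a line, values as JSON. step_arm: Moves the arm, as the interface text tells. Its arguments: {"type":"object","properties":{"increments":{"type":"array"}},"required":["increments"]}

```bash
ls; mkdir -p pics; cat > h.py <<'E'
import numpy as np, cv2
from cell import arm
def cam(n):
    m=arm.camera_model(n); R=cv2.Rodrigues(np.array(m["rvec"],float))[0]; return np.array(m["K"],float),R,np.array(m["tvec"],float).ravel()
def ray(n,uv):
    K,R,t=cam(n); d=R.T@np.linalg.inv(K)@np.array([uv[0],uv[1],1.]); return -R.T@t,d/np.linalg.norm(d)
def onz(n,uv,z):
    c,d=ray(n,uv); return c+d*(z-c[2])/d[2]
def tri(a,b):
    (c1,d1),(c2,d2)=ray("top",a),ray("side",b)
    s=np.linalg.lstsq(np.c_[d1,-d2],c2-c1,rcond=None)[0]; p,q=c1+s[0]*d1,c2+s[1]*d2
    return (p+q)/2,np.linalg.norm(p-q)
def proj(n,p):
    K,R,t=cam(n); x=K@(R@np.array(p)+t); return x[:2]/x[2]
E
python3 - <<'E'
from h import *
for n in("top","side"):
    im=arm.snapshot(n); cv2.imwrite(f"pics/{n}0.png",im); K,R,t=cam(n); print(n,-R.T@t,K[0,0],(R.T)[:,2])
print(arm.observe())
E
```

```text
pics
top [ 0.46191446 -0.02482624  0.98066125] 376.64592049107654 [ 0.14100134  0.016114   -0.98987826]
side [ 0.53770945 -0.73987078  0.76238435] 366.7370747229952 [ 0.02096422  0.74966785 -0.66148214]
{'t': 0.1, 'q': array([-1.50739786e+00,  3.13390162e-01,  1.49836297e+00, -3.85666185e-05,
        1.33103447e+00, -2.23392365e-01]), 'qvel': array([-5.73918440e-04, -5.31655827e-04,  2.00435616e-04, -4.10846600e-04,
        9.49922066e-04, -4.57863877e-06]), 'effort': array([ 3.30854913e-03, -4.02805495e+01, -2.52645493e+01,  6.96318084e-02,
        3.42059461e-02, -5.58437819e-05]), 'ee_pos': array([ 0.14849639, -0.50352171,  0.40421948]), 'eef_rot': array([-3.14041910e+00, -2.28206087e-04,  2.86799877e-01]), 'force': array([-0.39251939,  0.05804357,  0.22396789]), 'moment': array([-0.01920707,  0.02152104, -0.00823135]), 'grip_force': 0.0, 'grip_width': 0.08813388563629024}
```

View pics/top0.png

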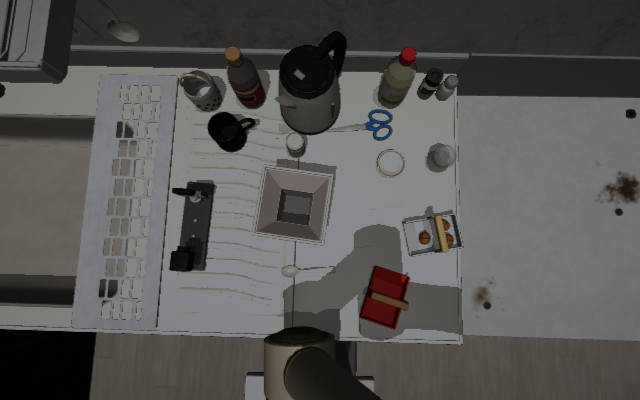

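View pics/side0.png

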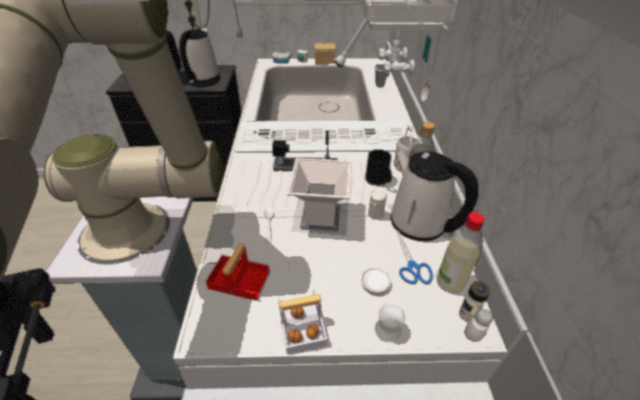

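The top view shows the aluminium tray with walnuts at (432,234), the red look-alike at (385,297), the hopper at (295,205), the stand's camera at (182,260) and the mirror at (187,192). In the side view the tray is at (302,318), the hopper at (321,190) and the stand at (283,152). Next I'll enlarge the parts that matter.

```bash
python3 - <<'E'
from h import *
T=cv2.imread("pics/top0.png");S=cv2.imread("pics/side0.png")
def c(im,x,y,w,h): return cv2.resize(im[y:y+h,x:x+w],(400,300),interpolation=cv2.INTER_CUBIC)
cv2.imwrite("pics/c1.png",np.vstack([np.hstack([c(T,392,200,80,60),c(S,262,285,80,60)]),np.hstack([c(T,130,170,140,105),c(S,260,130,100,75)])]))
E
```

```text
(no output)
```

View pics/c1.png

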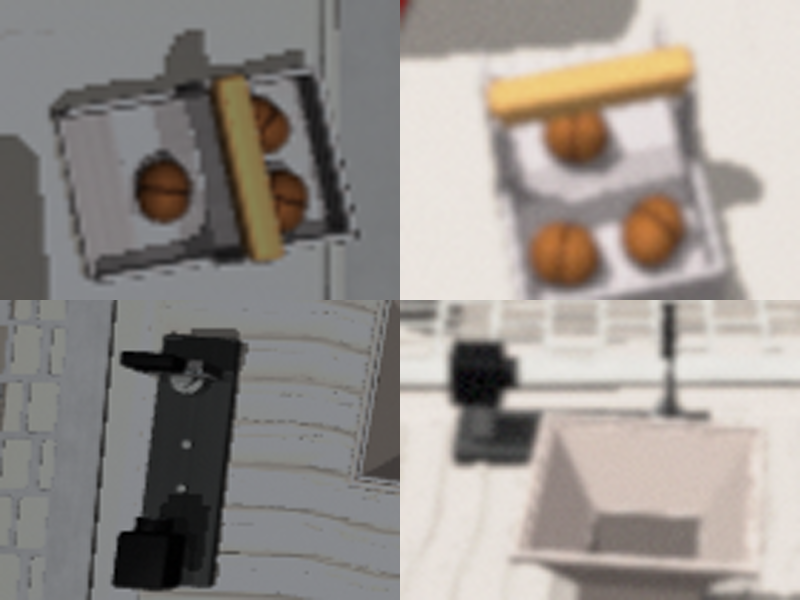

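The crop shows the yellow bar running from about (439,216) to (445,251) in the top view, with the ramped, wall-less end to its left (towards +y). The mirror tab is at about (183,196), and the rail's right edge runs from (215,289) down to (205,375). Now to measure.

```bash
python3 - <<'E'
from h import *
T=cv2.imread("pics/top0.png");S=cv2.imread("pics/side0.png")
def big(m):
    n,l,s,c=cv2.connectedComponentsWithStats(m.astype(np.uint8)); i=1+s[1:,4].argmax(); return (l==i).astype(np.uint8),s[i]
cs={}
for n,im,(x,y,w,h) in(("top",T,(392,200,80,60)),("side",S,(262,285,80,60))):
    hsv=cv2.cvtColor(im,cv2.COLOR_BGR2HSV); m=np.zeros(im.shape[:2],bool)
    m[y:y+h,x:x+w]=cv2.inRange(hsv,(17,80,90),(35,255,255))[y:y+h,x:x+w]>0
    m,s=big(m); r=cv2.minAreaRect(cv2.findContours(m,0,2)[0][0]); M=cv2.moments(m,True); c=(M['m10']/M['m00'],M['m01']/M['m00'])
    b=cv2.boxPoints(r); e=[(b[0]+b[1])/2,(b[2]+b[3])/2] if np.linalg.norm(b[0]-b[1])<np.linalg.norm(b[1]-b[2]) else [(b[1]+b[2])/2,(b[3]+b[0])/2]
    e=sorted(e,key=lambda p:-p[1]); print(n,s,c,r,e); cs[n]=c
    E=[onz(n,p,.092) for p in e]; d=E[1]-E[0]; print(E,np.linalg.norm(d),"centre",(E[0]+E[1])/2,"dir",np.arctan2(d[1],d[0]))
print("tri bar",tri(cs["top"],cs["side"]))
# walnuts
for n,im in(("top",T),):
    hsv=cv2.cvtColor(im,cv2.COLOR_BGR2HSV); m=cv2.inRange(hsv,(5,120,50),(15,255,255)); m[:, :392]=0;m[:,472:]=0;m[:200]=0
    print([tuple(onz(n,c,.017).round(3)) for s,c in zip(*cv2.connectedComponentsWithStats(m)[2:]) if 15<s[4]<500])
# dark stand
g=T.max(2); m=(g<75); m[:170]=0;m[280:]=0;m[:,:165]=0;m[:,225:]=0
m,s=big(m); print("stand",s)
rail=[(212.5,p) for p in (200,)]
for v in range(186,276,6):
    r=np.where(m[v])[0]; print(v,r.min(),r.max(),g[v,168:220:2].tolist())
E
```

```text
top [436 215  13  37 212] (441.50471698113205, 233.3443396226415) ((441.5470275878906, 233.21177673339844), (37.09510803222656, 6.182518482208252), 77.47119140625) [array([445.57056, 251.31766], dtype=float32), array([437.5235, 215.1059], dtype=float32)]
[array([ 0.46520581, -0.30998184,  0.092     ]), array([ 0.54915896, -0.29268962,  0.092     ])] 0.08571552523568138 centre [ 0.50718239 -0.30133573  0.092     ] dir 0.20313370830774646
side [280 294  40  15 247] (299.2591093117409, 300.65587044534414) ((299.79400634765625, 301.51226806640625), (8.180130004882812, 40.19169616699219), 78.9964599609375) [array([280.06763, 305.34796], dtype=float32), array([319.5204 , 297.67657], dtype=float32)]
[array([ 0.46722845, -0.31135126,  0.092     ]), array([ 0.5497316 , -0.29457474,  0.092     ])] 0.08419157297964056 centre [ 0.50848003 -0.302963    0.092     ] dir 0.2006088145611712
tri bar (array([ 0.50675783, -0.30117418,  0.09231844]), np.float64(0.00038546914075746357))
[(np.float64(0.533), np.float64(-0.334), np.float64(0.017)), (np.float64(0.497), np.float64(-0.281), np.float64(0.017)),
[... 1333 characters left out ...]
0, 141, 53, 42, 42, 42, 36, 22, 22, 22, 22, 22, 28, 44, 43, 31, 73, 138, 136, 137, 140, 139]
246 178 207 [137, 136, 140, 140, 132, 6, 18, 28, 35, 19, 15, 11, 15, 15, 22, 22, 21, 28, 44, 20, 141, 141, 140, 141, 140, 141]
252 172 206 [136, 129, 10, 11, 9, 9, 8, 7, 5, 7, 4, 2, 2, 7, 15, 17, 23, 45, 41, 39, 141, 141, 140, 141, 141, 142]
258 171 206 [136, 88, 11, 12, 13, 11, 14, 15, 15, 16, 6, 2, 2, 12, 19, 22, 23, 46, 28, 60, 88, 79, 80, 124, 127, 127]
264 170 205 [137, 9, 13, 13, 14, 16, 15, 18, 19, 17, 2, 3, 1, 37, 18, 26, 46, 45, 17, 91, 141, 139, 141, 140, 141, 127]
270 170 202 [139, 73, 53, 43, 31, 29, 21, 18, 21, 16, 15, 29, 81, 106, 103, 83, 69, 71, 117, 141, 140, 141, 140, 141, 142, 140]
```

```bash
python3 - <<'E'
from h import *
T=cv2.imread("pics/top0.png");S=cv2.imread("pics/side0.png")
def c(im,x,y,w,h,W,H): return cv2.resize(im[y:y+h,x:x+w],(W,H),interpolation=cv2.INTER_CUBIC)
# factor 5 crops, brightened
a=c(T,165,175,60,105,300,525); b=c(T,245,155,100,100,500,500)
a=np.clip(a.astype(int)*2.2,0,255).astype(np.uint8); b=np.clip(b.astype(int)*1.5,0,255).astype(np.uint8)
o=np.zeros((525,800,3),np.uint8); o[:525,:300]=a; o[:500,300:]=b
for i in range(0,525,50): cv2.line(o,(0,i),(8,i),(0,255,255),1)
cv2.imwrite("pics/c2.png",o)
E
```

```text
(no output)
```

View pics/c2.png

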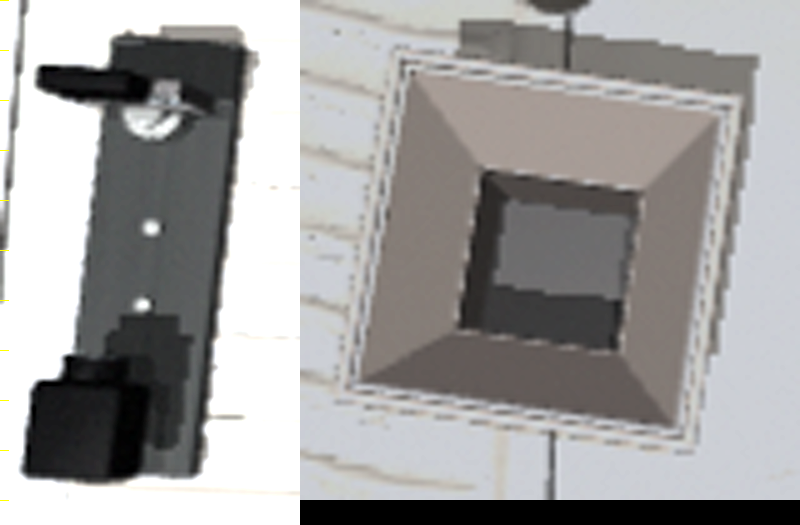

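The crop gives the hopper rim's outer corners at (264,165), (333.6,174.4), (323.6,245) and (254,234). The lens snout is at (183,247), the tab is the dark bar at (173–187, 189–195), and the rail corners are (187.6,182), (213.6,183.5) and (204.6,270).

```bash
python3 - <<'E'
from h import *
S=cv2.imread("pics/side0.png")
C=[onz("top",p,.154) for p in((264,165),(333.6,174.4),(323.6,245),(254,234))]
C=np.array(C); print("rim sides",[np.linalg.norm(C[i]-C[i-1]).round(4) for i in range(4)],"ctr",C.mean(0))
d=C[0]-C[3]+C[1]-C[2]; print("hop yaw",np.arctan2(d[1],d[0])); e=C[0]-C[1]+C[3]-C[2]; print(np.arctan2(e[1],e[0])-np.pi/2)
cs=[proj("side",p) for p in C]; print("rim in side",np.round(cs,1).tolist())
a,b,c=[onz("top",p,.012) for p in((187.6,182),(213.6,183.5),(204.6,270))]
print("rail",a,b,c,np.linalg.norm(a-b),np.linalg.norm(b-c),np.arctan2(*(b-c)[1::-1]),"ctr",(a+c)/2)
u=(b-c)/np.linalg.norm(b-c)
ctr=(a+c)/2
for s in(.04,.06,.08):
    p=ctr+u*s; print(s,p,[ (proj("top",[p[0],p[1],z]).round(1).tolist(),proj("side",[p[0],p[1],z]).round(1).tolist()) for z in(.131,.114,.07)])
g=S.max(2)
for v in range(118,170,3): print(v,g[v,318:338].tolist())
E
```

```text
rim sides [np.float64(0.1555), np.float64(0.1577), np.float64(0.158), np.float64(0.1542)] ctr [0.55866903 0.04225209 0.154     ]
hop yaw -0.10381048826028895
-0.11856884634134013
rim in side [[349.9, 161.3], [348.3, 197.6], [286.4, 193.7], [295.6, 158.9]]
rail [0.62607236 0.33454466 0.012     ] [0.62390847 0.26586886 0.012     ] [0.40105173 0.27358812 0.012     ] 0.06870988556935227 0.2229903866473504 -0.03462393629271944 ctr [0.51356205 0.30406639 0.012     ]
0.04 [0.55353807 0.30268171 0.012     ] [([180.5, 204.5], [316.6, 133.4]), ([183.2, 205.3], [316.6, 137.9]), ([189.8, 207.4], [316.7, 149.1])]
0.06 [0.57352609 0.30198937 0.012     ] [([181.5, 195.8], [322.7, 133.5]), ([184.2, 196.8], [322.7, 138.0]), ([190.7, 199.3], [322.6, 149.2])]
0.08 [0.5935141  0.30129703 0.012     ] [([182.5, 187.2], [328.8, 133.5]), ([185.1, 188.4], [328.7, 138.0]), ([191.6, 191.2], [328.5, 149.2])]
118 [196, 195, 194, 195, 193, 195, 194, 192, 194, 195, 194, 198, 196, 195, 196, 198, 198, 195, 200, 199]
121 [222, 223, 223, 224, 224, 225, 223, 224, 223, 225, 224, 225, 225, 228, 227, 226, 226, 226, 225, 2
[... 971 characters left out ...]
184, 182, 167, 139, 104, 120, 156, 173, 182, 182, 185, 181, 183, 181, 178]
154 [232, 232, 232, 232, 230, 226, 210, 176, 128, 92, 127, 181, 222, 231, 232, 233, 231, 229, 232, 233]
157 [181, 177, 183, 187, 189, 174, 139, 111, 85, 67, 79, 110, 146, 175, 190, 193, 191, 190, 192, 211]
160 [197, 198, 197, 198, 202, 207, 208, 203, 195, 192, 194, 196, 193, 184, 171, 171, 171, 173, 177, 197]
163 [206, 207, 210, 213, 212, 212, 211, 210, 214, 213, 216, 215, 217, 209, 209, 209, 212, 206, 199, 200]
166 [211, 212, 211, 209, 211, 210, 212, 212, 212, 213, 211, 211, 209, 210, 211, 209, 209, 210, 213, 211]
169 [210, 209, 210, 214, 210, 213, 210, 210, 210, 210, 211, 211, 211, 210, 213, 211, 212, 211, 211, 212]
```

Emit:
step_arm(
  increments=[
    [[0,0,0,0,0,0.085,-1],[0.0218,-0.007,0.0058,0,0,0,-1],[0.0218,-0.007,0.0058,0,0,0,-1],[0.0218,-0.007,0.0058,0,0,0,-1],[0.0218,-0.007,0.0058,0,0,0,-1],[0.0218,-0.007,0.0058,0,0,0,-1],[0.0218,-0.007,0.0058,0,0,0,-1],[0.0218,-0.007,0.0058,0,0,0,-1],[0.0218,-0.007,0.0058,0,0,0,-1],[0.0218,-0.007,0.0058,0,0,0,-1],[0.0218,-0.007,0.0058,0,0,0,-1],[0.0218,-0.007,0.0058,0,0,0,-1],[0.0218,-0.007,0.0058,0,0,0,-1],[0.0218,-0.007,0.0058,0,0,0,-1],[0.0218,-0.007,0.0058,0,0,0,-1],[0.0218,-0.007,0.0058,0,0,0,-1],[0.0218,-0.007,0.0058,0,0,0,-1],[0.0218,-0.007,0.0058,0,0,0,-1],[0.0218,-0.007,0.0058,0,0,0,-1],[0,0,0,0,0,0,-1]],
  ],
)

```text
t: 1.77
ee_pos: [0.5098, -0.2994, 0.2987]
eef_rot: [-3.139, 0.001, 0.205]
force: [-0.1, 0.6, -0.0]
grip_width: 0.0883
grip_force: 0.0
```

```bash
cat >> h.py <<'E'
from scipy.spatial.transform import Rotation as Ro
def need(p,rpy):
    "tool-axis shift and turn from the measured pose to TCP p, rpy"
    s=arm.observe(); R=Ro.from_euler('xyz',s['eef_rot']); print("t",round(s['t'],2),"pos",s['ee_pos'].round(4),"rpy",s['eef_rot'].round(3),"q",s['q'].round(3),"F",s['force'].round(1),"w",round(s['grip_width'],4))
    print("shift",R.inv().apply(np.array(p)-s['ee_pos']).round(4),"turn",(R.inv()*Ro.from_euler('xyz',rpy)).as_rotvec().round(4))
E
python3 -c "
from h import *
need([.507,-.301,.232],[np.pi,0,.202])"
```

```text
t 1.77 pos [ 0.5098 -0.2994  0.2987] rpy [-3.139e+00  1.000e-03  2.050e-01] q [-7.290e-01  5.530e-01  1.427e+00  1.000e-03  1.163e+00  6.370e-01] F [-0.1  0.6 -0. ] w 0.0883
shift [-0.003   0.0012  0.0667] turn [-0.0022  0.0007  0.0027]
```

Emit:
step_arm(
  increments=[
    [[-0.003,0.001,0.013,0,0,0,-1],[0,0,0.015,0,0,0,-1],[0,0,0.015,0,0,0,-1],[0,0,0.013,0,0,0,-1],[0,0,0.01,0,0,0,-1],[0,0,0,0,0,0,-1],[0,0,0,0,0,0,1],[0,0,0,0,0,0,1],[0,0,0,0,0,0,1],[0,0,0,0,0,0,1],[0,0,0,0,0,0,1],[0,0,0,0,0,0,1],[0,0,0,0,0,0,1],[0,0,0,0,0,0,1]],
  ],
)

```text
t: 2.93
ee_pos: [0.5049, -0.303, 0.2344]
eef_rot: [3.142, -0.0, 0.202]
force: [0.7, 0.1, -0.9]
grip_width: 0.0369
grip_force: 0.0
```

Still closing, so I'll wait.

Emit:
step_arm(
  increments=[
    [[0,0,0,0,0,0,1],[0,0,0,0,0,0,1],[0,0,0,0,0,0,1],[0,0,0,0,0,0,1],[0,0,0,0,0,0,1],[0,0,0,0,0,0,1],[0,0,0,0,0,0,1],[0,0,0,0,0,0,1]],
  ],
)

```text
t: 3.6
ee_pos: [0.5049, -0.303, 0.2343]
eef_rot: [-3.141, 0.0, 0.202]
force: [0.4, 2.0, 1.3]
grip_width: 0.0157
grip_force: 30.0
```

Emit:
step_arm(
  increments=[
    [[0,0,-0.003,0,0,0,1],[0,0,-0.006,0,0,0,1],[0,0,-0.009,0,0,0,1],[0,0,-0.012,0,0,0,1],[0,0,-0.012,0,0,0,1],[0,0,-0.012,0,0,0,1],[0,0,-0.012,0,0,0,1],[0,0,-0.012,0,0,0,1],[0,0,-0.012,0,0,0,1],[0,0,-0.012,0,0,0,1],[0,0,-0.012,0,0,0,1],[0,0,-0.012,0,0,0,1],[0,0,-0.012,0,0,0,1],[0,0,-0.012,0,0,0,1],[0,0,-0.012,0,0,0,1],[0,0,-0.012,0,0,0,1],[0,0,-0.009,0,0,0,1],[0,0,-0.006,0,0,0,1],[0,0,-0.003,0,0,0,1],[0,0,0,0,0,0,1]],
  ],
)

```text
t: 5.27
ee_pos: [0.5049, -0.303, 0.4269]
eef_rot: [3.141, -0.0, 0.202]
force: [-0.6, -0.3, -2.2]
grip_width: 0.0156
grip_force: 30.0
```

```bash
python3 -c "
from h import *
H=np.array([.5587,.0423]); yaw=-.11; f=np.array([-np.sin(yaw),np.cos(yaw)])
lip=H-.035*f; bar0=lip-.066*f; print('f',f,'lip',lip,'bar at level',bar0)
need([*bar0,.422],[np.pi,0,yaw])
cv2.imwrite('pics/side1.png',cv2.resize(arm.snapshot('side')[150:390,180:500],(640,480)))"
```

```text
f [0.1097783 0.9939561] lip [0.55485776 0.00751154] bar at level [ 0.54761239 -0.05808957]
t 5.27 pos [ 0.5049 -0.303   0.4269] rpy [ 3.141 -0.     0.202] q [-0.739  0.442  1.256 -0.     1.443  0.63 ] F [-0.6 -0.3 -2.2] w 0.0156
shift [ 0.0909 -0.2314  0.0048] turn [ 0.0006 -0.0006  0.3118]
```

View pics/side1.png

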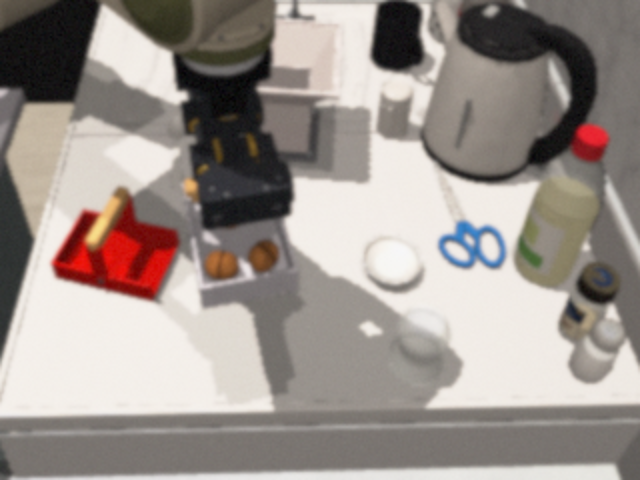

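The tray is lifted level. Two walnuts are visible at (222,264) and (264,254), and the third is hidden under the gripper. I'll carry it to the hopper gently.

Emit:
step_arm(
  increments=[
    [[0.0014,-0.0036,0,0,0,0,1],[0.0028,-0.0072,0,0,0,0,1],[0.0043,-0.0108,0,0,0,0,1],[0.0057,-0.0145,0,0,0,0,1],[0.0057,-0.0145,0,0,0,0,1],[0.0057,-0.0145,0,0,0,0,1],[0.0057,-0.0145,0,0,0,0,1],[0.0057,-0.0145,0,0,0,0,1],[0.0057,-0.0145,0,0,0,0,1],[0.0057,-0.0145,0,0,0,0,1],[0.0057,-0.0145,0,0,0,0,1],[0.0057,-0.0145,0,0,0,0,1],[0.0057,-0.0145,0,0,0,0,1],[0.0057,-0.0145,0,0,0,0,1],[0.0057,-0.0145,0,0,0,0,1],[0.0057,-0.0145,0,0,0,0,1],[0.0043,-0.0108,0,0,0,0,1],[0.0028,-0.0072,0,0,0,0,1],[0.0014,-0.0036,0,0,0,0,1],[0,0,0,0,0,0,1]],
  ],
)

```text
t: 6.98
ee_pos: [0.5478, -0.057, 0.4263]
eef_rot: [3.142, 0.0, 0.203]
force: [-0.1, -0.3, -2.4]
grip_width: 0.0156
grip_force: 30.0
```

Emit:
step_arm(
  increments=[
    [[0,0,0,0,0,0.03,1],[0,0,0,0,0,0.05,1],[0,0,0,0,0,0.05,1],[0,0,0,0,0,0.05,1],[0,0,0,0,0,0.05,1],[0,0,0,0,0,0.05,1],[0,0,0,0,0,0.03,1],[0,0,0,0,0,0,1],[0,0,0,0,0,0,1]],
  ],
)

```text
t: 7.73
ee_pos: [0.5477, -0.0583, 0.4263]
eef_rot: [3.141, 0.0, -0.108]
force: [0.0, 0.2, -2.9]
grip_width: 0.0157
grip_force: 30.0
```

```bash
python3 - <<'E'
from h import *
yaw=-.11
need([.5476,-.0581,.422],[np.pi,0,yaw])
# tilt about the lip: grasp point fixed in tool; plan rows of tool-frame shift for turn -d about tool x
s=arm.observe(); p=s['ee_pos']; R=Ro.from_euler('xyz',s['eef_rot'])
f=np.array([np.sin(-yaw),np.cos(yaw),0]); 
lip_t=np.array([0,-.066,.145+.073]) # lip in tool axes
print("lip now",p+R.apply(lip_t))
d=np.radians(2.5)
for lipgoal_z in(.178,):
  P,Q=p.copy(),R
  L0=p+R.apply(lip_t); n=20; 
  for i in range(1,n+1):
    Q2=Q*Ro.from_rotvec([-d,0,0]); L=L0+(np.array([.5549,.0075,.178])-L0)*min(1,i/8); P2=L-Q2.apply(lip_t)
    print(i,Q.inv().apply(P2-P).round(4),P2.round(3)); P,Q=P2,Q2
cv2.imwrite("pics/t2.png",np.vstack([arm.snapshot("side")[130:280,230:430],arm.snapshot("top")[130:280,230:430]]))
E
```

```text
t 7.73 pos [ 0.5477 -0.0583  0.4263] rpy [ 3.141  0.    -0.108] q [-0.319  0.356  1.382 -0.     1.404  1.36 ] F [ 0.   0.2 -2.9] w 0.0157
shift [-0.0001 -0.0001  0.0043] turn [0.0001 0.     0.0021]
lip now [0.55481313 0.00734319 0.20827549]
1 [ 0.     -0.0096  0.0011] [ 0.549 -0.049  0.425]
2 [ 0.     -0.0098  0.0011] [ 0.55  -0.039  0.424]
3 [ 0.     -0.0099  0.0011] [ 0.551 -0.029  0.422]
4 [ 0.     -0.0101  0.0011] [ 0.552 -0.02   0.419]
5 [ 0.     -0.0102  0.0011] [ 0.553 -0.01   0.416]
6 [ 0.     -0.0104  0.001 ] [0.554 0.    0.413]
7 [ 0.     -0.0106  0.001 ] [0.555 0.01  0.41 ]
8 [ 0.     -0.0107  0.0009] [0.556 0.02  0.405]
9 [-0.     -0.0096 -0.0027] [0.557 0.03  0.405]
10 [ 0.     -0.0096 -0.0027] [0.558 0.04  0.403]
11 [-0.     -0.0096 -0.0027] [0.559 0.049 0.402]
12 [-0.     -0.0096 -0.0027] [0.56  0.059 0.4  ]
13 [ 0.     -0.0096 -0.0027] [0.562 0.069 0.397]
14 [ 0.     -0.0096 -0.0027] [0.563 0.078 0.394]
15 [-0.     -0.0096 -0.0027] [0.564 0.087 0.391]
16 [ 0.     -0.0096 -0.0027] [0.565 0.097 0.387]
17 [-0.     -0.0096 -0.0027] [0.566 0.106 0.383]
18 [ 0.     -0.0096 -0.0027] [0.566 0.114 0.379]
19 [-0.     -0.0096 -0.0027] [0.567 0.123 0.374]
20 [-0.     -0.0096 -0.0027] [0.568 0.131 0.369]
```

View pics/t2.png

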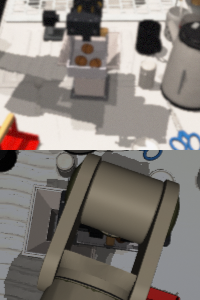

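All three walnuts are visible in the tray at (90,55) in the upper half of the picture, with the tray's mouth over the hopper. Now I'll tip it about its lip.

Emit:
step_arm(
  increments=[
    [[0,-0.0098,0.0011,-0.0436,0,0,1],[0,-0.0098,0.0011,-0.0436,0,0,1],[0,-0.01,0.0011,-0.0436,0,0,1],[0,-0.0101,0.0011,-0.0436,0,0,1],[0,-0.0102,0.0011,-0.0436,0,0,1],[0,-0.0104,0.001,-0.0436,0,0,1],[0,-0.0106,0.001,-0.0436,0,0,1],[0,-0.0107,0.001,-0.0436,0,0,1],[0,-0.0096,-0.0027,-0.0436,0,0,1],[0,-0.0096,-0.0027,-0.0436,0,0,1],[0,-0.0096,-0.0027,-0.0436,0,0,1],[0,-0.0096,-0.0027,-0.0436,0,0,1],[0,-0.0096,-0.0027,-0.0436,0,0,1],[0,-0.0096,-0.0027,-0.0436,0,0,1],[0,-0.0096,-0.0027,-0.0436,0,0,1],[0,-0.0096,-0.0027,-0.0436,0,0,1],[0,-0.0096,-0.0027,-0.0436,0,0,1],[0,-0.0096,-0.0027,-0.0436,0,0,1],[0,-0.0096,-0.0027,-0.0436,0,0,1],[0,-0.0096,-0.0027,-0.0436,0,0,1]],
  ],
)

```text
t: 9.5
ee_pos: [0.5685, 0.133, 0.3686]
eef_rot: [2.268, 0.0, -0.108]
force: [0.1, 0.0, -1.7]
grip_width: 0.0152
grip_force: 30.0
```

Emit:
step_arm(
  increments=[
    [[0,0,0,0,0,0,1],[0,0,0,0,0,0,1],[0,0,0,0,0,0,1],[0,0,0,0,0,0,1],[0,0,0,0,0,0,1],[0,0,0,0,0,0,1],[0,0,0,0,0,0,1],[0,0,0,0,0,0,1],[0,0,0,0,0,0,1],[0,0,0,0,0,0,1],[0,0,0,0,0,0,1],[0,0,0,0,0,0,1]],
  ],
)

```text
t: 10.5
ee_pos: [0.5684, 0.1326, 0.3688]
eef_rot: [2.27, 0.0, -0.108]
force: [-0.4, -0.6, -1.6]
grip_width: 0.0158
grip_force: 30.0
```

```bash
python3 - <<'E'
from h import *
need([.5477,-.0583,.4263],[np.pi,0,-.108])
cv2.imwrite("pics/t3.png",cv2.resize(np.hstack([arm.snapshot("side")[80:240,230:430],arm.snapshot("top")[120:280,230:430]]),(800,320)))
E
```

```text
t 10.5 pos [0.5684 0.1326 0.3688] rpy [ 2.27   0.    -0.108] q [ 0.134  0.546  1.325 -0.838  1.556  1.954] F [-0.4 -0.6 -1.6] w 0.0158
shift [-0.      0.1676  0.11  ] turn [ 8.72e-01  2.00e-04 -1.00e-04]
```

View pics/t3.png

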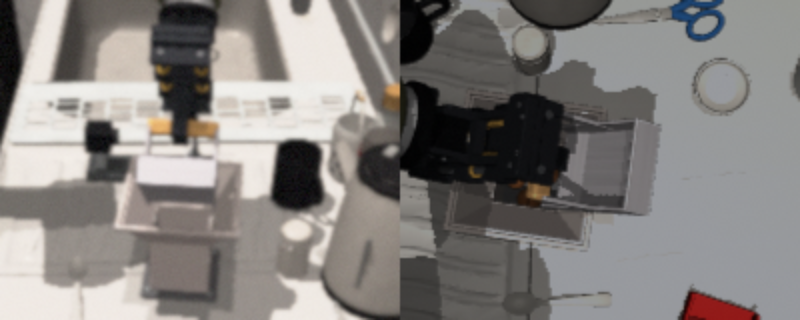

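The tipped tray is clear of walnuts in the top view: its floor at (600,160) is bare. I'll tip it back, then check the bin.

Emit:
step_arm(
  increments=[
    [[0,0.0095,0.0031,0.0436,0,0,1],[0,0.0095,0.0031,0.0436,0,0,1],[0,0.0095,0.0031,0.0436,0,0,1],[0,0.0095,0.0031,0.0436,0,0,1],[0,0.0095,0.0031,0.0436,0,0,1],[0,0.0095,0.0031,0.0436,0,0,1],[0,0.0095,0.0031,0.0436,0,0,1],[0,0.0095,0.0031,0.0436,0,0,1],[0,0.0095,0.0031,0.0436,0,0,1],[0,0.0095,0.0031,0.0436,0,0,1],[0,0.0095,0.0031,0.0436,0,0,1],[0,0.0095,0.0031,0.0436,0,0,1],[0,0.0103,-0.0006,0.0436,0,0,1],[0,0.0103,-0.0006,0.0436,0,0,1],[0,0.0103,-0.0006,0.0436,0,0,1],[0,0.0103,-0.0006,0.0436,0,0,1],[0,0.0103,-0.0006,0.0436,0,0,1],[0,0.0103,-0.0006,0.0436,0,0,1],[0,0.0103,-0.0006,0.0436,0,0,1],[0,0.0103,-0.0006,0.0436,0,0,1]],
  ],
)

```text
t: 12.27
ee_pos: [0.5475, -0.059, 0.4266]
eef_rot: [-3.14, 0.0, -0.108]
force: [0.4, 0.4, -2.0]
grip_width: 0.0159
grip_force: 30.0
```

Emit:
step_arm(
  increments=[
    [[0,0,0,0,0,-0.05,1],[0,0,0,0,0,-0.1,1],[0,0,0,0,0,-0.1,1],[0,0,0,0,0,-0.06,1],[0,0,0,0,0,0,1],[0,0,0,0,0,0,1]],
  ],
)

```text
t: 12.77
ee_pos: [0.5476, -0.0585, 0.4264]
eef_rot: [3.141, 0.0, 0.2]
force: [-0.1, -0.4, -1.1]
grip_width: 0.0153
grip_force: 30.0
```

```bash
python3 - <<'E'
from h import *
need([.505,-.303,.4263],[np.pi,0,.202])
E
```

```text
t 12.77 pos [ 0.5476 -0.0585  0.4264] rpy [3.141 0.    0.2  ] q [-0.319  0.356  1.382 -0.     1.404  1.052] F [-0.1 -0.4 -1.1] w 0.0153
shift [-9.030e-02  2.312e-01  2.000e-04] turn [ 0.0003  0.0005 -0.0021]
```

Emit:
step_arm(
  increments=[
    [[-0.0045,0.0116,0,0,0,0,1],[-0.009,0.0231,0,0,0,0,1],[-0.009,0.0231,0,0,0,0,1],[-0.009,0.0231,0,0,0,0,1],[-0.009,0.0231,0,0,0,0,1],[-0.009,0.0231,0,0,0,0,1],[-0.009,0.0231,0,0,0,0,1],[-0.009,0.0231,0,0,0,0,1],[-0.009,0.0231,0,0,0,0,1],[-0.009,0.0231,0,0,0,0,1],[-0.0045,0.0116,0,0,0,0,1],[0,0,0,0,0,0,1]],
  ],
)

```text
t: 13.77
ee_pos: [0.5049, -0.3055, 0.4259]
eef_rot: [3.142, 0.001, 0.198]
force: [-0.6, 0.5, -1.3]
grip_width: 0.0159
grip_force: 30.0
```

```bash
python3 - <<'E'
from h import *
need([.505,-.303,.2344],[np.pi,0,.202])
T=arm.snapshot("top");S=arm.snapshot("side")
for n,im in(("top",T),("side",S)):
    m=cv2.inRange(cv2.cvtColor(im,cv2.COLOR_BGR2HSV),(4,90,25),(17,255,255)); o=cv2.connectedComponentsWithStats(m); print(n,[(s[4],c.round(0).tolist()) for s,c in zip(o[2][1:],o[3][1:]) if s[4]>8])
cv2.imwrite("pics/t4.png",np.hstack([cv2.resize(np.clip(T[155:255,245:345].astype(int)*2,0,255).astype(np.uint8),(400,400)),cv2.resize(S[140:260,240:360],(400,400))]))
E
```

```text
t 13.77 pos [ 0.5049 -0.3055  0.4259] rpy [3.142e+00 1.000e-03 1.980e-01] q [-7.420e-01  4.460e-01  1.253e+00 -1.000e-03  1.443e+00  6.310e-01] F [-0.6  0.5 -1.3] w 0.0159
shift [ 0.0007 -0.0024  0.1915] turn [ 0.0001  0.0008 -0.0042]
top [(np.int32(272), [233.0, 56.0]), (np.int32(33), [189.0, 76.0]), (np.int32(65), [247.0, 98.0]), (np.int32(237), [628.0, 188.0]), (np.int32(102), [303.0, 206.0]), (np.int32(103), [287.0, 208.0]), (np.int32(60), [471.0, 209.0]), (np.int32(91), [294.0, 219.0]), (np.int32(202), [384.0, 298.0])]
side [(np.int32(180), [325.0, 57.0]), (np.int32(134), [427.0, 128.0]), (np.int32(9), [306.0, 228.0]), (np.int32(55), [276.0, 245.0]), (np.int32(261), [233.0, 260.0])]
```

View pics/t4.png

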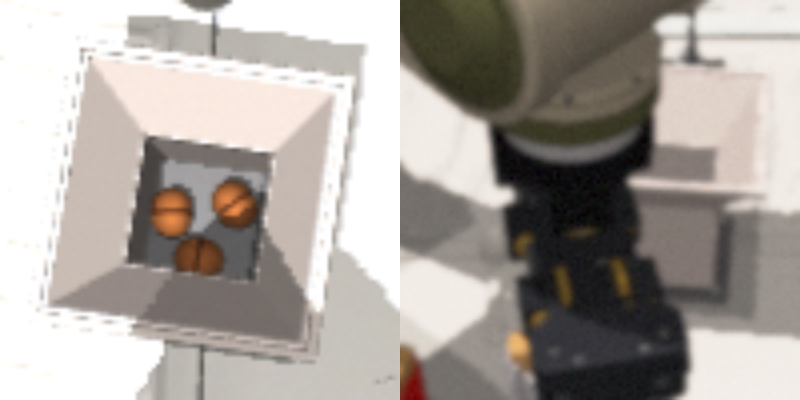

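All three walnuts, at (287,208), (303,206) and (294,219) in the top view, lie on the bin floor. I'll set the tray down.

Emit:
step_arm(
  increments=[
    [[0,-0.002,0.01,0,0,0,1],[0,0,0.02,0,0,0,1],[0,0,0.02,0,0,0,1],[0,0,0.02,0,0,0,1],[0,0,0.02,0,0,0,1],[0,0,0.02,0,0,0,1],[0,0,0.02,0,0,0,1],[0,0,0.02,0,0,0,1],[0,0,0.02,0,0,0,1],[0,0,0.01,0,0,0,1],[0,0,0.005,0,0,0,1],[0,0,0.003,0,0,0,1],[0,0,0.002,0,0,0,1],[0,0,0,0,0,0,1]],
  ],
)

```text
t: 15.03
ee_pos: [0.5056, -0.3009, 0.2369]
eef_rot: [3.141, -0.001, 0.202]
force: [-0.5, -0.9, -1.4]
grip_width: 0.0153
grip_force: 30.0
```

Emit:
step_arm(
  increments=[
    [[0,0,0.001,0,0,0,1],[0,0,0.001,0,0,0,1],[0,0,0.0005,0,0,0,1],[0,0,0,0,0,0,1]],
  ],
)

```text
t: 15.37
ee_pos: [0.5055, -0.3011, 0.2343]
eef_rot: [3.141, -0.001, 0.202]
force: [0.4, -0.5, -0.8]
grip_width: 0.0158
grip_force: 30.0
```

Emit:
step_arm(
  increments=[
    [[0,0,0,0,0,0,-1],[0,0,0,0,0,0,-1],[0,0,0,0,0,0,-1],[0,0,0,0,0,0,-1],[0,0,0,0,0,0,-1],[0,0,0,0,0,0,-1],[0,0,0,0,0,0,-1],[0,0,0,0,0,0,-1],[0,0,-0.005,0,0,0,-1],[0,0,-0.01,0,0,0,-1],[0,0,-0.02,0,0,0,-1],[0,0,-0.02,0,0,0,-1],[0,0,-0.03,0,0,0,-1],[0,0,-0.03,0,0,0,-1],[0,0,-0.03,0,0,0,-1],[0,0,-0.03,0,0,0,-1],[0,0,0,0,0,0,-1]],
  ],
)

```text
t: 16.78
ee_pos: [0.5054, -0.3008, 0.4162]
eef_rot: [3.133, -0.007, 0.202]
force: [1.6, 0.2, 0.3]
grip_width: 0.0881
grip_force: 0.0
```

```bash
python3 - <<'E'
from h import *
need([.587,.302,.40],[np.pi,0,.202])
for n in("top","side"):
    im=arm.snapshot(n)
    m=cv2.inRange(cv2.cvtColor(im,cv2.COLOR_BGR2HSV),(17,80,60),(35,255,255)); o=cv2.connectedComponentsWithStats(m); print(n,[(s[4],c.round(1).tolist()) for s,c in zip(o[2][1:],o[3][1:]) if s[4]>40])
E
```

```text
t 16.78 pos [ 0.5054 -0.3008  0.4162] rpy [ 3.133 -0.007  0.202] q [-0.736  0.445  1.28   0.     1.406  0.633] F [1.6 0.2 0.3] w 0.0881
shift [ 0.2008 -0.5743  0.0124] turn [ 0.009  -0.0066 -0.    ]
top [(np.int32(131), [395.9, 303.2])]
side [(np.int32(55), [125.8, 14.1]), (np.int32(121), [85.7, 8.7]), (np.int32(317), [324.5, 52.0]), (np.int32(1067), [254.6, 145.8]), (np.int32(1325), [83.7, 150.3]), (np.int32(264), [55.1, 187.2]), (np.int32(65), [306.5, 228.8]), (np.int32(120), [231.1, 260.8]), (np.int32(107), [291.9, 301.9])]
```

Emit:
step_arm(
  increments=[
    [[0.005,-0.014,0.0006,0,0,0,-1],[0.01,-0.0287,0.0006,0,0,0,-1],[0.01,-0.0287,0.0006,0,0,0,-1],[0.01,-0.0287,0.0006,0,0,0,-1],[0.01,-0.0287,0.0006,0,0,0,-1],[0.01,-0.0287,0.0006,0,0,0,-1],[0.01,-0.0287,0.0006,0,0,0,-1],[0.01,-0.0287,0.0006,0,0,0,-1],[0.01,-0.0287,0.0006,0,0,0,-1],[0.01,-0.0287,0.0006,0,0,0,-1],[0.01,-0.0287,0.0006,0,0,0,-1],[0.01,-0.0287,0.0006,0,0,0,-1],[0.01,-0.0287,0.0006,0,0,0,-1],[0.01,-0.0287,0.0006,0,0,0,-1],[0.01,-0.0287,0.0006,0,0,0,-1],[0.01,-0.0287,0.0006,0,0,0,-1],[0.01,-0.0287,0.0006,0,0,0,-1],[0.01,-0.0287,0.0006,0,0,0,-1],[0.01,-0.0287,0.0006,0,0,0,-1],[0.01,-0.0287,0.0006,0,0,0,-1]],
  ],
)

```text
t: 18.55
ee_pos: [0.5835, 0.2885, 0.3955]
eef_rot: [3.142, 0.003, 0.202]
force: [0.2, -0.2, -0.7]
grip_width: 0.0882
grip_force: 0.0
```

Emit:
step_arm(
  increments=[
    [[0.005,-0.014,0,0,0,0,-1],[0,0,0,0,0,-0.1,-1],[0,0,0,0,0,-0.12,-1],[0,0,0,0,0,-0.12,-1],[0,0,0,0,0,-0.12,-1],[0,0,0,0,0,-0.12,-1],[0,0,0,0,0,-0.12,-1],[0,0,0,0,0,-0.12,-1],[0,0,0,0,0,-0.12,-1],[0,0,0,0,0,-0.12,-1],[0,0,0,0,0,-0.12,-1],[0,0,0,0,0,-0.1,-1],[0,0,0,0,0,-0.054,-1],[0,0,0,0,0,0,-1]],
  ],
)

```text
t: 19.72
ee_pos: [0.5858, 0.3016, 0.3955]
eef_rot: [-3.139, 0.001, 1.538]
force: [-0.3, 0.3, -0.1]
grip_width: 0.088
grip_force: 0.0
```

```bash
python3 - <<'E'
from h import *
need([.587,.302,.267],[np.pi,0,np.pi/2-.035])
T=arm.snapshot("top");S=arm.snapshot("side"); cv2.imwrite("pics/top5.png",T); cv2.imwrite("pics/side5.png",S)
m=cv2.inRange(cv2.cvtColor(S,cv2.COLOR_BGR2HSV),(17,80,60),(35,255,255)); o=cv2.connectedComponentsWithStats(m); print([(s[4],c.round(1).tolist()) for s,c in zip(o[2][1:],o[3][1:]) if s[4]>40 and c[1]>250])
# marker disc: dark patch on the hopper's +y side as seen?; hopper rim inner/outer lines by edges
o=np.vstack([np.hstack([cv2.resize(T[170:280,160:340],(540,330)),cv2.resize(S[120:208,280:350],(260,330))])]); cv2.imwrite("pics/t5.png",o)
E
```

```text
t 19.72 pos [0.5858 0.3016 0.3955] rpy [-3.139e+00  1.000e-03  1.538e+00] q [0.298 0.626 1.047 0.    1.471 0.331] F [-0.3  0.3 -0.1] w 0.088
shift [0.0006 0.0016 0.1285] turn [-0.0026  0.0007  0.0024]
[(np.int32(160), [233.1, 257.4]), (np.int32(247), [300.2, 300.5])]
```

View pics/t5.png

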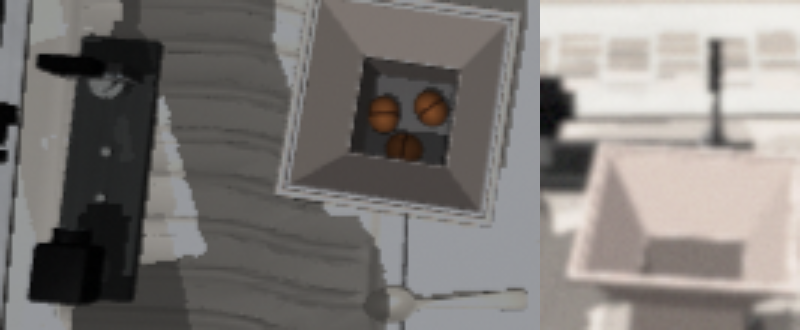

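The fresh view agrees with my measurements: the side view has the tray's bar back at (300.2,300.5), against (299.3,300.7) before. The hopper rim also matches its projection in the side picture. Next I'll lower onto the tab and grip it.

Emit:
step_arm(
  increments=[
    [[0.0006,0.0016,0.01,0,0,0,-1],[0,0,0.02,0,0,0,-1],[0,0,0.02,0,0,0,-1],[0,0,0.02,0,0,0,-1],[0,0,0.02,0,0,0,-1],[0,0,0.018,0,0,0,-1],[0,0,0.012,0,0,0,-1],[0,0,0.008,0,0,0,-1],[0,0,0,0,0,0,-1],[0,0,0,0,0,0,-1]],
  ],
)

```text
t: 20.65
ee_pos: [0.5882, 0.3014, 0.2691]
eef_rot: [3.141, -0.0, 1.535]
force: [-0.5, 0.8, 0.3]
grip_width: 0.0881
grip_force: 0.0
```

```bash
python3 - <<'E'
from h import *
need([.587,.302,.267],[np.pi,0,np.pi/2-.035])
L=onz("top",(182.8,247.5),.08); print("lens",L,"dir to pivot",np.arctan2(.302-L[1],.587-L[0]),np.hypot(.302-L[1],.587-L[0]))
H=np.array([.5587,.0423]);M=H+.045*np.array([np.sin(.11),np.cos(.11)]);P=np.array([.587,.302]);d=M-P;a=np.arctan2(d[1],d[0])%(2*np.pi)
print("marker",M,"mirror yaw",(a-np.pi-.035)/2)
E
```

```text
t 20.65 pos [0.5882 0.3014 0.2691] rpy [ 3.141 -0.     1.535] q [0.297 0.73  1.203 0.    1.208 0.332] F [-0.5  0.8  0.3] w 0.0881
shift [ 0.0005 -0.0012  0.0021] turn [ 0.0003 -0.0002 -0.0003]
lens [0.45629266 0.30843947 0.08      ] dir to pivot -0.04922648459380218 0.1308658689887328
marker [0.56364002 0.08702802] mirror yaw 0.7137779077138077
```

Emit:
step_arm(
  increments=[
    [[0,-0.001,0.001,0,0,0,1],[0,0,0,0,0,0,1],[0,0,0,0,0,0,1],[0,0,0,0,0,0,1],[0,0,0,0,0,0,1],[0,0,0,0,0,0,1],[0,0,0,0,0,0,1],[0,0,0,0,0,0,1],[0,0,0,0,0,0,1],[0,0,0,0,0,0,1],[0,0,0,0,0,0,1],[0,0,0,0,0,0,1],[0,0,0,0,0,0,1],[0,0,0,0,0,0,1],[0,0,0,0,0,0,1],[0,0,0,0,0,0,1],[0,0,0,0,0,0,1],[0,0,0,0,0,0,1],[0,0,0,0,0,0,1],[0,0,0,0,0,0,1]],
  ],
)

```text
t: 22.32
ee_pos: [0.5866, 0.3015, 0.2678]
eef_rot: [-3.139, 0.001, 1.536]
force: [-5.4, -1.4, 3.6]
grip_width: 0.012
grip_force: 30.0
```

Emit:
step_arm(
  increments=[
    [[0,0,0,0,0,0,1],[0,0,0,0,0,0,1],[0,0,0,0,0,0,1],[0,0,0,0,0,0,1]],
  ],
)

```text
t: 22.65
ee_pos: [0.5866, 0.3015, 0.2678]
eef_rot: [-3.139, 0.001, 1.536]
force: [-5.7, -1.6, 3.2]
grip_width: 0.0117
grip_force: 30.0
```

Emit:
step_arm(
  increments=[
    [[0,-0.0005,0,0,0,-0.03,1],[0,0,0,0,0,-0.05,1],[0,0,0,0,0,-0.05,1],[0,0,0,0,0,-0.05,1],[0,0,0,0,0,-0.05,1],[0,0,0,0,0,-0.05,1],[0,0,0,0,0,-0.05,1],[0,0,0,0,0,-0.05,1],[0,0,0,0,0,-0.05,1],[0,0,0,0,0,-0.05,1],[0,0,0,0,0,-0.05,1],[0,0,0,0,0,-0.05,1],[0,0,0,0,0,-0.05,1],[0,0,0,0,0,-0.05,1],[0,0,0,0,0,-0.05,1],[0,0,0,0,0,-0.019,1],[0,0,0,0,0,0,1],[0,0,0,0,0,0,1],[0,0,0,0,0,0,1]],
  ],
)

```text
t: 24.23
ee_pos: [0.5874, 0.3017, 0.2679]
eef_rot: [3.137, 0.001, 2.284]
force: [9.4, 5.1, -5.4]
grip_width: 0.012
grip_force: 30.0
```

```bash
python3 - <<'E'
from h import *
need([.5866,.3015,.267],[np.pi,0,np.pi/2+.714]); print(arm.observe()['moment'],arm.observe()['grip_force'])
T=arm.snapshot("top");S=arm.snapshot("side")
cv2.imwrite("pics/t6.png",np.hstack([cv2.resize(T[150:280,130:290],(480,390)),cv2.resize(S[80:210,270:376],(318,390))]))
E
```

```text
t 24.23 pos [0.5874 0.3017 0.2679] rpy [3.137e+00 1.000e-03 2.284e+00] q [ 2.970e-01  7.290e-01  1.208e+00  1.000e-03  1.199e+00 -4.170e-01] F [ 9.4  5.1 -5.4] w 0.012
shift [ 0.0003 -0.0007  0.0009] turn [ 0.0048  0.0013 -0.0004]
[ 0.76045254 -1.55331725 -0.10906643] 30.013400351163
```

View pics/t6.png

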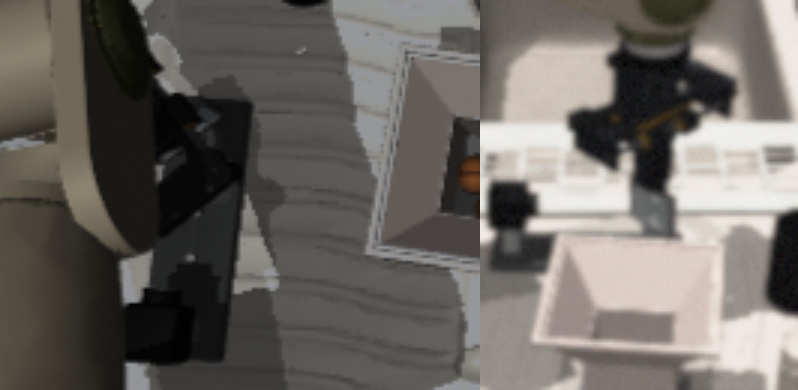

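The mirror has turned about 43° towards the hopper (its face shows at (655,210) in the side half) and is still held at 30 N, with the tool at the planned yaw. The walnuts are still in the bin. I'm handing in.

```bash
python3 -c "
from cell import arm
print(arm.sign_off())"
```

```text
the job is handed in; nothing more can be done
None
```

I handed the job in at about 24 s: the camera views showed all three walnuts in the hopper's bin and the empty tray back where it stood and let go; the mirror is held still at my calculated angle for the marker (about 0.75 rad), which I could not check through the stand's own camera.

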